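Put the paint tub away with its label to the front

TASK

Put the wide paint tub away on the ledge: press its lid fully shut, slide the tub straight back until it stands against the back rail, then, with a fingertip on its front, roll it along the rail until its label faces squarely to the front. Be gentle with the thin plastic, keep the tub standing on the board all the time and leave the other things alone.

Things in the scene. Friction and masses are not known exactly. Their poses are not given: they have to be found in the camera images.
- ledge: Fixed wooden desk ledge, front (-x) open. Board 540 mm long (y), 200 deep (x), 10 thick; origin: centre of its underside, on the table. Along its back runs the back rail, a straight wooden batten 15 mm thick, top at z 62 mm; behind it a pencil trough 78 mm high. Lidded ink jar at the left end (y about +225 mm), brush can at the right end (y about -228 mm), marker and eraser near the front edge.
- rail_pin (a point): The fixed left end (y +250 mm) of the rail's front face, at board level, ledge x +85 mm; axes as the ledge's. The rail is pinned here and its other end, 516 mm to the right, is set and clamped by hand up to 8 mm nearer or farther, so its face is not quite parallel to the ledge: find it by touch. It is rigid. A tub against it has its axis 46 mm in front of the face, ledge x 33 to 45 mm.
- tub: Loose round white plastic paint tub, 92 mm in diameter (too wide to grasp), straight-sided to 66 mm, 0.35 to 0.65 kg. Origin: centre of its underside; its label lies about its own -x, so facing front means tub x along ledge x. It starts clear of the rail, label turned 43 to 100 degrees to the right (-y). Over 15 N on its wall (25 N on the lid) dents it; a steady 4 to 8 N rolls it.
- tub_label (a point): Middle of the paper label (80 degrees of the side): 46 mm from the tub's axis, 33 mm above its underside; axes as the tub's. To face front it must turn clockwise seen from above: the tub rolls left (+y) along the rail, 46 mm per radian, its front side moving twice that; where it ends along the rail does not matter. It can slip: friction is roughly 0.5 to 1.
- tub_lid (a joint): How far the grey push-on lid is pressed down, m: 0 proud, 0.005 fully shut (hard stop); starts at 0 to 0.0015. Friction of about 4.5 N holds it where it is; it turns with the tub. Round, 86 mm in diameter, 10 mm thick; a paper tab 14 mm wide on its top runs from half-way out to the rim, directly above the middle of the label.
- lid_top (a point): Centre of the lid's top face: 81 mm above the tub's underside with the lid fully proud, 76 mm when shut.
- ink_jar: Bystander: lidded glass ink jar on the ledge's left end, 58 mm wide, 90 mm high; origin: centre of its underside.
- brush_can: Bystander: steel can of brushes on the ledge's right end, 72 mm wide, brushes to 0.2 m high; origin: centre of its underside.
- tape_roll: Bystander: roll of brown tape lying on the table, 100 mm wide, 25 mm high; origin: centre of its underside.
- mug: Bystander: white mug, 80 mm wide, 95 mm high; origin: centre of its underside.
- pencil_tin: Bystander: flat metal pencil tin on the table, left, 85 x 190 x 18 mm (x, y, z); origin: centre of its underside.
- eraser: Bystander: eraser on the ledge, front right, 18 x 45 x 13 mm; origin: centre of its underside.
- marker: Bystander: marker pen lying along the ledge's front edge, left, 125 mm long, 17 mm high; origin: centre of its underside.

How it is judged (in metres and radians):
On the way, in this order (a step that is already met when the one before it is completed fails the run):
1. the lid is pressed fully shut (value of joint tub_lid above 0.0038 m), for 0.2 s.
2. the tub stands against the back rail (x of tub in the frame of rail above -0.05 m and value of joint tub_lid above 0.0038 m and angle between tub's own z axis and vertical below 0.06 rad and z of tub in the frame of ledge below 0.014 m), for 0.2 s.
3. the tub, still against the rail, has its label facing the front (all of step 2 and angle between the x axis of tub and the x axis of ledge, either way round below 0.17 rad and x of tub_label in the frame of ledge below 0.01 m), for 0.2 s.
At the end, for the whole second after the job is handed in: The tub stands upright on the board, at rest and released, touching the back rail (within 4 mm), its label facing the ledge's front within 0.17 rad (10 degrees), its lid shut (pressed down at least 3.8 of the 5 mm) (all of step 3 and linear speed of tub below 0.01 m/s and angular speed of tub below 0.05 rad/s and contact force between tub and the arm below 0.1 N and contact force between tub and the fingers below 0.1 N).
It fails at once if the tub's thin wall is pushed with more than 15 N (contact force between tub_c0 and the fingers above 15 N or contact force between tub_c0 and the arm above 15 N).
It fails at once if the lid is pushed with more than 25 N (contact force between tub and the fingers above 25 N or contact force between tub and the arm above 25 N).
It fails at once if the tub is tipped or lifted off the board (angle between tub's own z axis and vertical above 0.15 rad or z of tub in the frame of ledge above 0.018 m).
It fails at once if another thing on the ledge or the table is moved (distance of any of ink_jar, brush_can, tape_roll, mug, pencil_tin, eraser, marker from where it was at the start of the episode above 0.02 m).
It also fails if it takes over 72 s, if anything falls off the work surface, if the arm or the gripper's body presses on something with over 40 N, if the wrist force passes 120 N, or if a joint passes its speed limit or range.

ROBOT

A 6-joint arm with a two-finger parallel gripper is mounted at the origin on the work surface. World frame = base frame: x ahead of the robot, y to its left, z up, the work surface at z = 0. Lengths are in mm, angles in rad, forces in N, time in s.
With the tool pointing down it reaches from about 350 to 875 mm from the base axis. Payload 4.2 kg.
Tool frame: the origin (TCP) lies at the very end of the fingers, on their centre line; the grasp point (between the pads) lies 19 mm behind it; z points along the fingers, y is the line along which they close (so a half turn about z gives the same grasp; the last joint's range is limited). The gripper opens to 85 mm and grips with 20 to 120 N. Pads are 22 mm wide; open, the fingers measure 114 mm over their backs; the gripper's body (76 mm by 85 mm) begins 54 mm behind the grasp point. The pads swing forward as they close: fully open they stand 13 mm farther back than shut.
Start: joints at [-0.904, 0.385, 0.008, 0, -1.194, -0.259], TCP at [247.882, -573.719, 231.312] pointing down, gripper open.
Joint ranges: [-3.14, 3.14], [-1.21, 2.06], [-1.07, 1.41], [-3.16, 2.05], [-2.99, -0.16], [-3.1, 3.1]. Speed limits (rad/s): [2.79, 2.79, 3.14, 3.14, 3.14, 3.14].

INTERFACE

Orientations are given as a unit quaternion [x, y, z, w].
In Python, from bench import arm, optics gives the robot as it stands. The module is installed in compiled form; this text tells all that it offers.
- The arm moves only by the tool step_arm, never from a script. Its argument "motion" is a list of rows, each an object with "dr": the turn, a rotation vector about the tool's x, y, z in units of 8 degrees (1.0 is 8 degrees), a list of three; "slide": the shift along the tool's x, y, z in mm, a list of three; "jaw": the finger opening in mm, from 0 to 85.4. A call has exactly 8 rows; each row is the pose to reach, as a shift and turn from the pose commanded when the call began, along the tool's axes at that moment; what a row does not reach only later rows make up. A row lasts 1/8 s, in which the tool goes at most 62.5 mm and 10.7 degrees, less where a joint would pass 70% of its speed; a pose out of reach is approached as far as the arm can. A call with a gripper value outside its range is refused whole. The fingers move at their own pace and stop on an object; the grip force is fixed at half the most. Time passes only in rows, so rows that repeat a pose let the fingers close, or fill a call up. It gives the time, the measured TCP pose, the force, the opening and the grip force at its end, in the units of the state.
- arm.read_state(): the state, without advancing time (a new reading comes with each control period).
- optics.get_image(name): name is "scene" or "top" or "wrist"; returns the picture (420x560x3 uint8, blue, green, red); there is no depth.
- optics.camera_info(name): a dict with "camera_matrix" (3x3 intrinsics, pixels), "view" (4x4, takes a point from world to camera coordinates); the wrist camera has in their place "T_tool_cam" (4x4, takes a point from camera to tool coordinates, whose origin is the TCP and whose axes are the flange's). Camera axes: x right, y up, looking along -z (the intrinsics and any distortion apply to the point x, -y, -z); pixel columns grow to the right and rows downward; lengths in mm; the calibration is good to about 2 mm. A picture is of the moment at which its call begins: read the wrist's pose just before it. camera_info takes no time and is no camera call.
- arm.job_done(): hands the job in; it is judged then, once.
The state is a dict: "clock": time; "joints": joint angles; "joint_vel": joint speeds; "joint_efforts": joint torques, N m; "position": TCP position; "ee_rot": TCP orientation; "contact_force": force on the tool from outside, world axes, zero at the start; "wrist_torque": the same for the moment, N m; "gripper_width": finger opening in mm; "grasp_force": force on a finger pad.
Only numpy, scipy, OpenCV 4.12 (cv2) and the standard library are available. Lean on these libraries where they do the work, as an engineer would, in place of code of your own. Each camera call takes 0.05 s, during which the arm holds its last target. There are 200 camera calls.

## Working session

There is one attempt and no reset: what is moved stays moved. The work goes in short steps, Python scripts to look and compute and a tool call to move; the robot and the scene stay as the last step left them, time stands still between calls to the robot, and variables do not carry over. Pictures are saved under pics/ and viewed, at most 10 in all, crops included, and the job is handed in when it is done.

Besides the shell and the picture viewer there is one more tool, called after "Call:" as name([rows], argument=value, ...), one row to a line, values as JSON. step_arm: Moves the arm, as the interface text tells. Its arguments: {"type":"object","properties":{"motion":{"type":"array","items":{"type":"object","properties":{"dr":{"type":"array","items":{"type":"number"}},"slide":{"type":"array","items":{"type":"number"}},"jaw":{"type":"number"}}}}},"required":["motion"]}

```bash
mkdir -p pics
python3 - <<'E'
from bench import arm, optics
import cv2, numpy as np
np.set_printoptions(precision=4,suppress=True)
s=arm.read_state(); print({k:np.round(v,3) for k,v in s.items()})
for n in("scene","top"):
    im=optics.get_image(n); cv2.imwrite(f"pics/{n}1.png",im)
    c=optics.camera_info(n); print(n,c)
print(optics.camera_info("wrist"))
E
```

```text
{'clock': np.float64(0.0), 'joints': array([-0.904,  0.386,  0.007, -0.001, -1.194, -0.259]), 'joint_vel': array([-0.002,  0.   , -0.001,  0.   , -0.   , -0.001]), 'joint_efforts': array([  0.   , -39.229,  18.84 ,   4.186,  -0.005,  -0.   ]), 'position': array([ 247.648, -573.212,  230.195]), 'ee_rot': array([-0.202,  0.979,  0.001, -0.   ]), 'contact_force': array([-0.109,  0.167, -0.137]), 'wrist_torque': array([ 0.035, -0.032,  0.034]), 'grasp_force': np.float64(0.0), 'gripper_width': np.float64(85.504)}
scene {'camera_matrix': array([[395.7636,   0.    , 275.535 ],
       [  0.    , 395.7636, 207.4296],
       [  0.    ,   0.    ,   1.    ]]), 'view': array([[    0.4988,     0.8667,     0.0007,  -258.1039],
       [   -0.5679,     0.3262,     0.7557,   236.6904],
       [    0.6548,    -0.3773,     0.6549, -1405.2613],
       [    0.    ,     0.    ,     0.    ,     1.    ]])}
top {'camera_matrix': array([[466.3772,   0.    , 277.313 ],
       [  0.    , 466.3772, 212.3042],
       [  0.    ,   0.    ,   1.    ]]), 'view': array([[   -0.0196,    -0.9998,     0.0096,     8.0057],
       [    0.992 ,    -0.0182,     0.1252,  -541.0448],
       [   -0.125 ,     0.012 ,     0.9921, -1045.4815],
       [    0.    ,     0.    ,     0.    ,     1.    ]])}
{'camera_matrix': array([[317.4641,   0.    , 275.9995],
       [  0.    , 317.4641, 210.9578],
       [  0.    ,   0.    ,   1.    ]]), 'T_tool_cam': array([[   0.0016,    0.9584,    0.2855,   73.2519],
       [   1.    ,   -0.0017,    0.0001,    0.1141],
       [   0.0006,    0.2855,   -0.9584, -142.7344],
       [   0.    ,    0.    ,    0.    ,    1.    ]])}
```

View pics/top1.png

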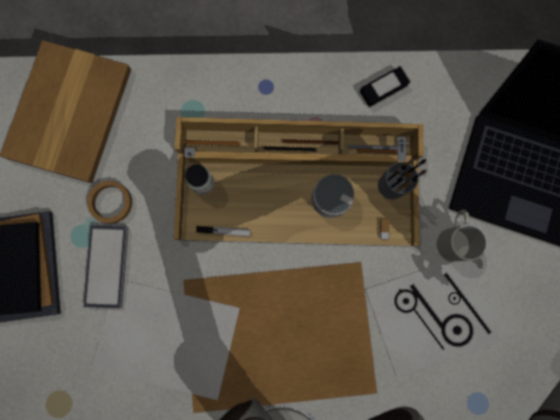

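View pics/scene1.png

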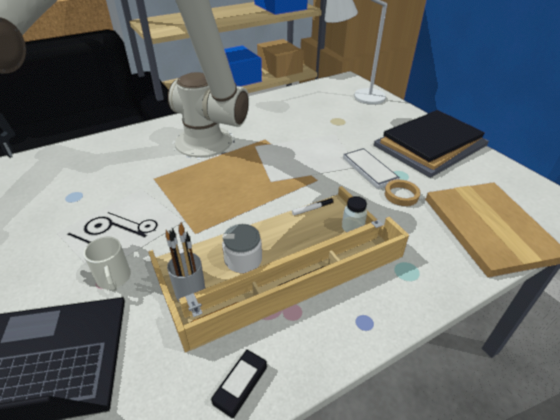

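The top view shows the tub lid at about (333,193), with the tab toward (347,199). The jar is at (199,178), the can at (400,180), the marker at (222,231) and the eraser at (384,228). Next I'll zoom in on both views.

```bash
cat > h.py <<'E'
import numpy as np, cv2
from bench import arm, optics
from scipy.spatial.transform import Rotation as R
np.set_printoptions(precision=2,suppress=True)
F=np.diag([1,-1,-1.])
def cam(n,st=None):
    c=optics.camera_info(n);K=np.array(c["camera_matrix"])
    if n=="wrist":
        T=np.eye(4);T[:3,:3]=R.from_quat(st["ee_rot"]).as_matrix();T[:3,3]=st["position"]
        V=np.linalg.inv(T@np.array(c["T_tool_cam"]))
    else: V=np.array(c["view"])
    return K@F@V[:3]          # 3x4 projection
def onz(P,uv,z):
    u,v=uv; A=np.array([P[0]-u*P[2],P[1]-v*P[2]]); b=-(A[:,3]+A[:,2]*z)
    return np.linalg.solve(A[:,:2],b)
def tri(P1,a,P2,b):
    X=cv2.triangulatePoints(P1,P2,np.array(a,float),np.array(b,float))[:,0];return X[:3]/X[3]
def pix(P,X):
    q=P@np.r_[X,1];return q[:2]/q[2]
E
python3 - <<'E'
from h import *
a=cv2.imread("pics/top1.png")[110:250,170:430]; b=cv2.imread("pics/scene1.png")[175:345,145:415]
cv2.imwrite("pics/tc.png",cv2.convertScaleAbs(cv2.resize(a,None,fx=3,fy=3,interpolation=2),alpha=1.6))
cv2.imwrite("pics/sc.png",cv2.resize(b,None,fx=2.9,fy=2.9,interpolation=2))
E
```

```text
(no output)
```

View pics/tc.png

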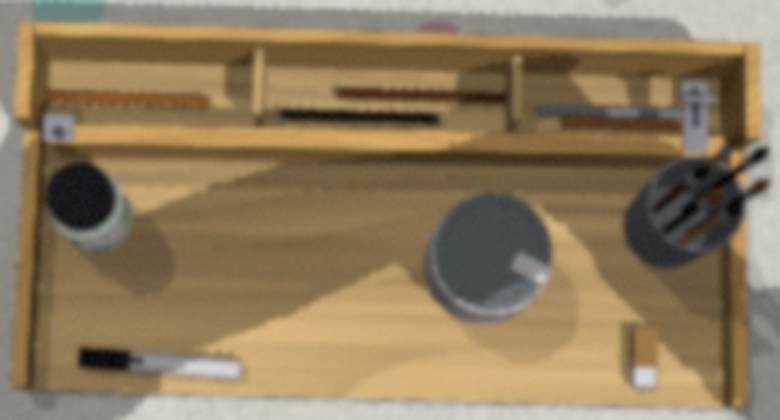

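View pics/sc.png

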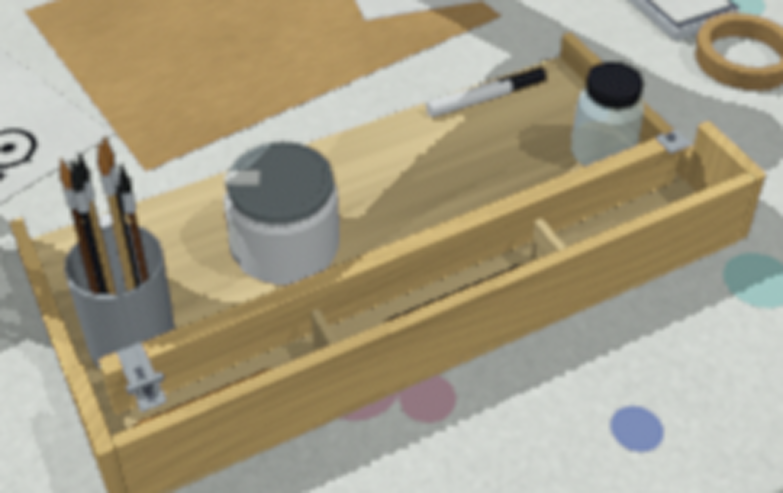

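The top crop shows the lid centre at (492,249) and the tab at (530,266), pointing right and slightly forward. The scene crop shows the lid centre at about (282,182).

Run:
```python
from h import *
T=cam("top");S=cam("scene")
t=lambda x,y:(x/3+170,y/3+110); s=lambda x,y:(x/2.9+145,y/2.9+175)
print("lid",tri(T,t(492,249),S,s(282,182)),"tab",tri(T,t(547,271),S,s(229,177)))
for z in(86,91):print("lid onz",z,onz(T,t(492,249),z),"tab out",onz(T,t(547,272),z),"tab mid",onz(T,t(530,265),z))
print("jarlid",tri(T,t(82,197),S,s(614,84)))
fl,fr=onz(T,t(30,386),10),onz(T,t(725,404),10);print("front",fl,fr,np.degrees(np.arctan2(fl[0]-fr[0],fl[1]-fr[1])),np.linalg.norm(fl-fr))
a,b=onz(T,t(90,152),62),onz(T,t(640,160),62);print("rail",a,b,np.degrees(np.arctan2(a[0]-b[0],a[1]-b[1])))
a,b=onz(T,t(40,25),78),onz(T,t(755,43),78);print("trough back",a,b,np.degrees(np.arctan2(a[0]-b[0],a[1]-b[1])))
for n,p,z in(("eraser",(643,355),20),("marker",(160,362),20),("can",(680,215),80)):print(n,onz(T,t(*p),z))
```

```text
lid [ 576.94 -127.12   81.27] tab [ 558.52 -165.36   90.15]
lid onz 86 [ 575.35 -128.1 ] tab out [ 557.44 -168.11] tab mid [ 562.89 -155.76]
lid onz 91 [ 574.52 -127.42] tab out [ 556.7  -167.23] tab mid [ 562.12 -154.94]
jarlid [620.53 175.7   88.37]
front [486.02 226.81] [ 461.59 -317.06] 2.5717138030902977 544.4175027977111
rail [659.56 172.15] [ 646.08 -246.83] 1.8433970729877143
trough back [754.69 207.6 ] [ 731.66 -334.86] 2.430893575889243
eraser [ 500.46 -252.07]
marker [502.05 124.19]
can [ 599.52 -270.29]
```

Call:
step_arm([
  {"slide":[-50,30,0],"dr":[0,0,0.5],"jaw":0},
  {"slide":[-100,60,0],"dr":[0,0,1],"jaw":0},
  {"slide":[-150,90,0],"dr":[0,0,1.5],"jaw":0},
  {"slide":[-200,120,0],"dr":[0,0,2],"jaw":0},
  {"slide":[-250,150,0],"dr":[0,0,2.5],"jaw":0},
  {"slide":[-300,180,0],"dr":[0,0,3],"jaw":0},
  {"slide":[-350,205,0],"dr":[0,0,3.22],"jaw":0},
  {"slide":[-400,230,0],"dr":[0,0,3.22],"jaw":0},
])

```text
clock: 1.1
position: [524.5, -202.2, 231.1]
ee_rot: [0.021, 1.0, 0.0, -0.0]
contact_force: [0.7, -0.4, 0.2]
gripper_width: -0.2
grasp_force: 0.0
```

```bash
cat > st.py <<'E'
from h import *
import sys
# ledge frame: yaw th; tool delta to a world target (args x y z)
def show(tgt=None):
    s=arm.read_state(); M=R.from_quat(s["ee_rot"]).as_matrix()
    print("t %.2f"%s["clock"],"p",s["position"],"tx ang %.2f"%np.degrees(np.arctan2(M[1,0],M[0,0])),"tz",np.round(M[:,2],4),"F",s["contact_force"],"w %.1f"%s["gripper_width"])
    if tgt is not None: print("tool slide",M.T@(np.array(tgt)-s["position"]))
if __name__=="__main__":
    show([float(a) for a in sys.argv[1:4]] if len(sys.argv)>3 else None)
E
python3 st.py 575.5 -128 115
```

```text
t 1.10 p [ 524.54 -202.22  231.08] tx ang 177.61 tz [-0.  0. -1.] F [ 0.66 -0.36  0.2 ] w -0.2
tool slide [-47.88  76.26 116.06]
```

Run:
```python
from h import *
s=arm.read_state();im=optics.get_image("wrist");cv2.imwrite("pics/w1.png",im)
P=cam("wrist",s);print(pix(P,[575.5,-128,91]),pix(P,[557,-168,91]));np.save("Pw1.npy",P)
```

```text
[355.3  247.74] [313.62 231.26]
```

View pics/w1.png

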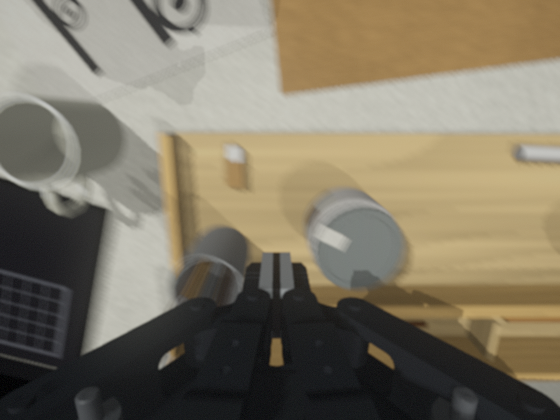

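The wrist view shows the lid centre at (356,246) and the tab end near (315,230), both matching the prediction. The ledge's front edge runs level along row 131, so the tool is square to the ledge.

Call:
step_arm([
  {"slide":[-16,26,10],"jaw":0},
  {"slide":[-32,52,25],"jaw":0},
  {"slide":[-48,76,50],"jaw":0},
  {"slide":[-48,76,80],"jaw":0},
  {"slide":[-48,76,105],"jaw":0},
  {"slide":[-48,76,122],"jaw":0},
  {"slide":[-48,76,132],"jaw":0},
  {"slide":[-48,76,136],"jaw":0},
])

```text
$.motion[0]: bad value
```

```bash
python3 st.py 575.5 -128 90
```

```text
t 1.15 p [ 528.63 -198.58  230.75] tx ang 177.88 tz [ 0.  0. -1.] F [3.09 0.31 1.  ] w 0.1
tool slide [-43.9   72.17 140.9 ]
```

Call:
step_arm([
  {"slide":[-16,26,10],"dr":[0,0,0],"jaw":0},
  {"slide":[-32,52,25],"dr":[0,0,0],"jaw":0},
  {"slide":[-48,76,50],"dr":[0,0,0],"jaw":0},
  {"slide":[-48,76,80],"dr":[0,0,0],"jaw":0},
  {"slide":[-48,76,105],"dr":[0,0,0],"jaw":0},
  {"slide":[-48,76,122],"dr":[0,0,0],"jaw":0},
  {"slide":[-48,76,130],"dr":[0,0,0],"jaw":0},
  {"slide":[-48,76,132],"dr":[0,0,0],"jaw":0},
])

```text
clock: 2.15
position: [574.9, -130.1, 98.9]
ee_rot: [0.021, 1.0, -0.0, -0.0]
contact_force: [-0.6, -0.3, 0.7]
gripper_width: -0.0
grasp_force: 0.0
```

```bash
python3 st.py 575.5 -128 90
```

```text
t 2.15 p [ 574.86 -130.09   98.93] tx ang 177.61 tz [-0. -0. -1.] F [-0.65 -0.34  0.71] w -0.0
tool slide [-0.56  2.12  8.93]
```

Call:
step_arm([
  {"slide":[0,1,3],"dr":[0,0,0],"jaw":0},
  {"slide":[0,2,5],"dr":[0,0,0],"jaw":0},
  {"slide":[0,2,7],"dr":[0,0,0],"jaw":0},
  {"slide":[0,2,8],"dr":[0,0,0],"jaw":0},
  {"slide":[0,2,8.5],"dr":[0,0,0],"jaw":0},
  {"slide":[0,2,9],"dr":[0,0,0],"jaw":0},
  {"slide":[0,2,9.5],"dr":[0,0,0],"jaw":0},
  {"slide":[0,2,10],"dr":[0,0,0],"jaw":0},
])

```text
clock: 3.15
position: [575.2, -128.1, 89.9]
ee_rot: [0.021, 1.0, -0.0, 0.0]
contact_force: [-1.6, -0.1, 2.6]
gripper_width: 0.3
grasp_force: 2.1
```

Contact has begun. I'll keep pressing in small steps.

Call:
step_arm([
  {"slide":[0,0,0.3],"dr":[0,0,0],"jaw":0},
  {"slide":[0,0,0.6],"dr":[0,0,0],"jaw":0},
  {"slide":[0,0,0.9],"dr":[0,0,0],"jaw":0},
  {"slide":[0,0,1.2],"dr":[0,0,0],"jaw":0},
  {"slide":[0,0,1.5],"dr":[0,0,0],"jaw":0},
  {"slide":[0,0,1.8],"dr":[0,0,0],"jaw":0},
  {"slide":[0,0,2],"dr":[0,0,0],"jaw":0},
  {"slide":[0,0,2],"dr":[0,0,0],"jaw":0},
])

```text
clock: 4.15
position: [575.2, -128.0, 87.3]
ee_rot: [0.021, 1.0, -0.0, 0.0]
contact_force: [-1.0, 0.0, 3.5]
gripper_width: 0.2
grasp_force: 1.9
```

Call:
step_arm([
  {"slide":[0,0,0.3],"dr":[0,0,0],"jaw":0},
  {"slide":[0,0,0.6],"dr":[0,0,0],"jaw":0},
  {"slide":[0,0,0.9],"dr":[0,0,0],"jaw":0},
  {"slide":[0,0,1.2],"dr":[0,0,0],"jaw":0},
  {"slide":[0,0,1.4],"dr":[0,0,0],"jaw":0},
  {"slide":[0,0,1.5],"dr":[0,0,0],"jaw":0},
  {"slide":[0,0,1.5],"dr":[0,0,0],"jaw":0},
  {"slide":[0,0,1.5],"dr":[0,0,0],"jaw":0},
])

```text
clock: 5.15
position: [575.1, -128.1, 86.1]
ee_rot: [0.021, 1.0, -0.0, 0.0]
contact_force: [-3.0, -0.2, 6.0]
gripper_width: 0.0
grasp_force: 2.8
```

Call:
step_arm([
  {"slide":[0,0,0.2],"dr":[0,0,0],"jaw":0},
  {"slide":[0,0,0.4],"dr":[0,0,0],"jaw":0},
  {"slide":[0,0,0.6],"dr":[0,0,0],"jaw":0},
  {"slide":[0,0,0.8],"dr":[0,0,0],"jaw":0},
  {"slide":[0,0,1],"dr":[0,0,0],"jaw":0},
  {"slide":[0,0,1],"dr":[0,0,0],"jaw":0},
  {"slide":[0,0,1],"dr":[0,0,0],"jaw":0},
  {"slide":[0,0,1],"dr":[0,0,0],"jaw":0},
])

```text
clock: 6.15
position: [575.2, -128.1, 86.1]
ee_rot: [0.021, 1.0, -0.0, 0.0]
contact_force: [-3.8, 1.0, 9.9]
gripper_width: 0.2
grasp_force: 5.0
```

The height stopped at 86.1 while the force rose to 9.9 N, so the lid is shut. Now I'll retract, move to the front and go down.

Call:
step_arm([
  {"slide":[0,0,-10],"dr":[0,0,0],"jaw":0},
  {"slide":[0,0,-26],"dr":[0,0,0],"jaw":0},
  {"slide":[30,0,-26],"dr":[0,0,0],"jaw":0},
  {"slide":[65,0,-26],"dr":[0,0,0],"jaw":0},
  {"slide":[80,0,-26],"dr":[0,0,0],"jaw":0},
  {"slide":[80,0,0],"dr":[0,0,0],"jaw":0},
  {"slide":[80,0,35],"dr":[0,0,0],"jaw":0},
  {"slide":[80,0,48],"dr":[0,0,0],"jaw":0},
])

```text
clock: 7.15
position: [494.9, -124.7, 35.5]
ee_rot: [0.021, 1.0, -0.0, -0.001]
contact_force: [-0.2, -1.2, -0.1]
gripper_width: 0.1
grasp_force: 0.0
```

Call:
step_arm([
  {"slide":[-4,0,0],"dr":[0,0,0],"jaw":0},
  {"slide":[-7,0,0],"dr":[0,0,0],"jaw":0},
  {"slide":[-10,0,0],"dr":[0,0,0],"jaw":0},
  {"slide":[-13,0,0],"dr":[0,0,0],"jaw":0},
  {"slide":[-16,0,0],"dr":[0,0,0],"jaw":0},
  {"slide":[-19,0,0],"dr":[0,0,0],"jaw":0},
  {"slide":[-22,0,0],"dr":[0,0,0],"jaw":0},
  {"slide":[-25,0,0],"dr":[0,0,0],"jaw":0},
])

```text
clock: 8.15
position: [518.6, -125.8, 36.5]
ee_rot: [0.021, 1.0, -0.0, -0.002]
contact_force: [-5.7, 0.5, 2.7]
gripper_width: 0.0
grasp_force: 0.0
```

Run:
```python
from st import *
show(); optics.get_image("top"); show()
```

```text
t 8.15 p [ 518.62 -125.78   36.49] tx ang 177.58 tz [-0.  0. -1.] F [-5.68  0.5   2.71] w 0.0
t 8.20 p [ 518.51 -125.85   36.34] tx ang 177.57 tz [-0.  0. -1.] F [-3.74  0.37  0.84] w -0.1
```

Call:
step_arm([
  {"slide":[-3,0,0],"dr":[0,0,0],"jaw":0},
  {"slide":[-6,0,0],"dr":[0,0,0],"jaw":0},
  {"slide":[-9,0,0],"dr":[0,0,0],"jaw":0},
  {"slide":[-12,0,0],"dr":[0,0,0],"jaw":0},
  {"slide":[-15,0,0],"dr":[0,0,0],"jaw":0},
  {"slide":[-18,0,0],"dr":[0,0,0],"jaw":0},
  {"slide":[-20,0,0],"dr":[0,0,0],"jaw":0},
  {"slide":[-22,0,0],"dr":[0,0,0],"jaw":0},
])

```text
clock: 9.2
position: [542.2, -126.6, 36.8]
ee_rot: [0.021, 1.0, 0.0, -0.0]
contact_force: [-3.9, -0.0, -0.0]
gripper_width: 0.0
grasp_force: 0.0
```

Call:
step_arm([
  {"slide":[-0.5,0,0],"dr":[0,0,0],"jaw":0},
  {"slide":[-1,0,0],"dr":[0,0,0],"jaw":0},
  {"slide":[-1.5,0,0],"dr":[0,0,0],"jaw":0},
  {"slide":[-2,0,0],"dr":[0,0,0],"jaw":0},
  {"slide":[-2.5,0,0],"dr":[0,0,0],"jaw":0},
  {"slide":[-3,0,0],"dr":[0,0,0],"jaw":0},
  {"slide":[-3.5,0,0],"dr":[0,0,0],"jaw":0},
  {"slide":[-4,0,0],"dr":[0,0,0],"jaw":0},
])

```text
clock: 10.2
position: [546.2, -126.8, 36.8]
ee_rot: [0.021, 1.0, -0.0, 0.0]
contact_force: [-3.3, 0.5, -0.0]
gripper_width: -0.4
grasp_force: 0.0
```

Call:
step_arm([
  {"slide":[-0.4,0,0],"dr":[0,0,0],"jaw":0},
  {"slide":[-0.8,0,0],"dr":[0,0,0],"jaw":0},
  {"slide":[-1.2,0,0],"dr":[0,0,0],"jaw":0},
  {"slide":[-1.6,0,0],"dr":[0,0,0],"jaw":0},
  {"slide":[-2,0,0],"dr":[0,0,0],"jaw":0},
  {"slide":[-2.2,0,0],"dr":[0,0,0],"jaw":0},
  {"slide":[-2.2,0,0],"dr":[0,0,0],"jaw":0},
  {"slide":[-2.2,0,0],"dr":[0,0,0],"jaw":0},
])

```text
clock: 11.2
position: [548.4, -126.9, 36.8]
ee_rot: [0.021, 1.0, -0.0, 0.0]
contact_force: [-4.2, -0.2, -0.4]
gripper_width: 0.2
grasp_force: 0.0
```

Call:
step_arm([
  {"slide":[-0.4,0,0],"dr":[0,0,0],"jaw":0},
  {"slide":[-0.8,0,0],"dr":[0,0,0],"jaw":0},
  {"slide":[-1.2,0,0],"dr":[0,0,0],"jaw":0},
  {"slide":[-1.6,0,0],"dr":[0,0,0],"jaw":0},
  {"slide":[-2,0,0],"dr":[0,0,0],"jaw":0},
  {"slide":[-2.4,0,0],"dr":[0,0,0],"jaw":0},
  {"slide":[-2.5,0,0],"dr":[0,0,0],"jaw":0},
  {"slide":[-2.5,0,0],"dr":[0,0,0],"jaw":0},
])

```text
clock: 12.2
position: [550.8, -127.0, 36.8]
ee_rot: [0.021, 1.0, 0.0, 0.0]
contact_force: [-4.0, 0.8, -0.2]
gripper_width: -0.1
grasp_force: 0.0
```

Call:
step_arm([
  {"slide":[-0.4,0,0],"dr":[0,0,0],"jaw":0},
  {"slide":[-0.8,0,0],"dr":[0,0,0],"jaw":0},
  {"slide":[-1.2,0,0],"dr":[0,0,0],"jaw":0},
  {"slide":[-1.6,0,0],"dr":[0,0,0],"jaw":0},
  {"slide":[-2,0,0],"dr":[0,0,0],"jaw":0},
  {"slide":[-2.4,0,0],"dr":[0,0,0],"jaw":0},
  {"slide":[-2.5,0,0],"dr":[0,0,0],"jaw":0},
  {"slide":[-2.5,0,0],"dr":[0,0,0],"jaw":0},
])

```text
clock: 13.2
position: [553.3, -127.1, 36.8]
ee_rot: [0.021, 1.0, 0.0, 0.0]
contact_force: [-3.0, -0.2, 0.3]
gripper_width: -0.3
grasp_force: 0.0
```

Call:
step_arm([
  {"slide":[-0.4,0,0],"dr":[0,0,0],"jaw":0},
  {"slide":[-0.8,0,0],"dr":[0,0,0],"jaw":0},
  {"slide":[-1.2,0,0],"dr":[0,0,0],"jaw":0},
  {"slide":[-1.6,0,0],"dr":[0,0,0],"jaw":0},
  {"slide":[-2,0,0],"dr":[0,0,0],"jaw":0},
  {"slide":[-2.4,0,0],"dr":[0,0,0],"jaw":0},
  {"slide":[-2.5,0,0],"dr":[0,0,0],"jaw":0},
  {"slide":[-2.5,0,0],"dr":[0,0,0],"jaw":0},
])

```text
clock: 14.2
position: [553.8, -127.3, 36.4]
ee_rot: [0.021, 1.0, 0.0, -0.002]
contact_force: [-6.7, 0.6, 1.5]
gripper_width: 0.0
grasp_force: 0.0
```

The tub is against the rail: the TCP stalled at x 553.8 and the force rose. I'll set up stroke 1 with the jaws opened 14 mm to give a wider front face.

Call:
step_arm([
  {"slide":[5,0,0],"dr":[0,0,0],"jaw":14},
  {"slide":[8,-10,0],"dr":[0,0,0],"jaw":14},
  {"slide":[8,-24,0],"dr":[0,0,0],"jaw":14},
  {"slide":[5,-24,0],"dr":[0,0,0],"jaw":14},
  {"slide":[3,-24,0],"dr":[0,0,0],"jaw":14},
  {"slide":[1.5,-24,0],"dr":[0,0,0],"jaw":14},
  {"slide":[0,-24,0],"dr":[0,0,0],"jaw":14},
  {"slide":[-0.5,-24,0],"dr":[0,0,0],"jaw":14},
])

```text
clock: 15.2
position: [553.0, -151.1, 36.3]
ee_rot: [0.021, 1.0, 0.0, -0.003]
contact_force: [-5.8, -0.4, 3.4]
gripper_width: 14.2
grasp_force: 0.0
```

Call:
step_arm([
  {"slide":[-0.3,2,0],"dr":[0,0,0],"jaw":14},
  {"slide":[-0.6,5,0],"dr":[0,0,0],"jaw":14},
  {"slide":[-0.8,8,0],"dr":[0,0,0],"jaw":14},
  {"slide":[-0.8,11,0],"dr":[0,0,0],"jaw":14},
  {"slide":[-0.8,14,0],"dr":[0,0,0],"jaw":14},
  {"slide":[-0.8,17,0],"dr":[0,0,0],"jaw":14},
  {"slide":[-0.8,20,0],"dr":[0,0,0],"jaw":14},
  {"slide":[-0.8,22,0],"dr":[0,0,0],"jaw":14},
])

```text
clock: 16.2
position: [553.0, -129.2, 35.6]
ee_rot: [0.021, 1.0, 0.0, -0.004]
contact_force: [-7.2, -0.7, 0.6]
gripper_width: 14.1
grasp_force: 0.0
```

```bash
cat > lid.py <<'E'
from st import *
def lid(x0=610,y0=-129):
    P=cam("top"); im=optics.get_image("top")
    # rectify lid plane (z 86), 140x140mm around, 4 px/mm
    g=np.array([[x0+70-r/4,y0+70-c/4] for r in(0,560) for c in(0,560)])
    src=np.float32([[0,0],[560,0],[0,560],[560,560]])
    dst=np.float32([pix(P,[*q,86]) for q in g])
    w=cv2.warpPerspective(im,cv2.getPerspectiveTransform(dst,src),(560,560),flags=cv2.INTER_LINEAR)
    return w
if __name__=="__main__":
    show(); n=sys.argv[1]; w=lid(float(sys.argv[2]),float(sys.argv[3])); 
    cv2.imwrite(f"pics/{n}.png",cv2.convertScaleAbs(w,alpha=1.6))
E
python3 lid.py l1 610 -129
```

```text
t 16.20 p [ 552.97 -129.23   35.57] tx ang 177.56 tz [-0.01  0.   -1.  ] F [-7.2  -0.74  0.61] w 14.1
```

View pics/l1.png

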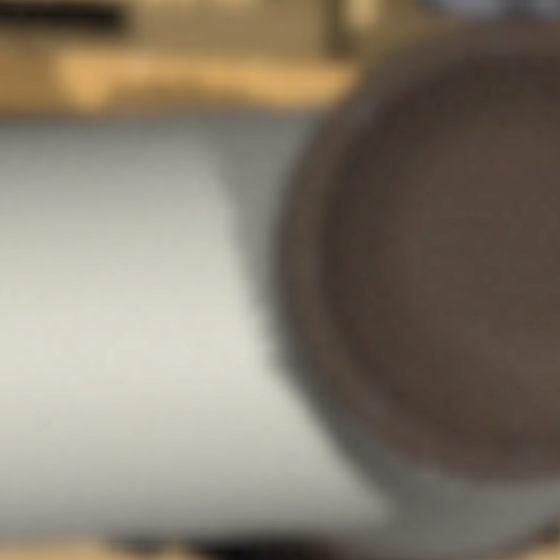

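The arm hides the tub in the top view, so I'll use the scene camera (rectified to the lid plane) and the wrist camera instead.

```bash
sed -i 's/def lid(x0=610,y0=-129):/def lid(x0=610,y0=-129,n="scene"):/;s/cam("top"); im=optics.get_image("top")/cam(n,arm.read_state()); im=optics.get_image(n)/' lid.py
python3 - <<'E'
from lid import *
a=lid(610,-125,"scene");b=lid(610,-125,"wrist");cv2.imwrite("pics/l2.png",cv2.resize(np.hstack([a,b]),(800,400)))
E
```

```text
(no output)
```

View pics/l2.png

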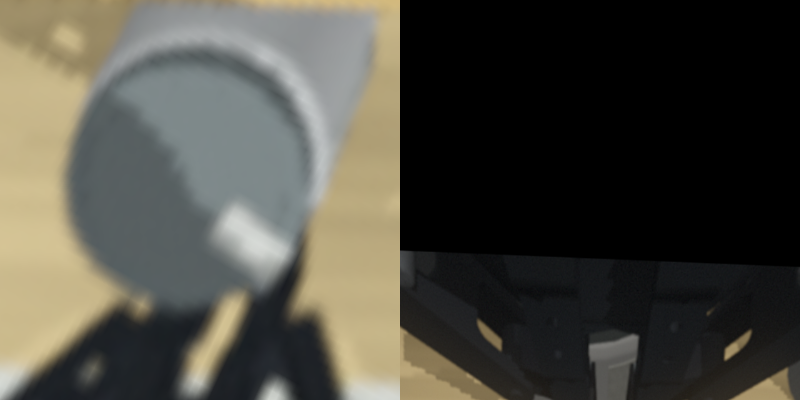

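The scene view works. The lid centre is at (190,180) and the tab at (245,247), so the label is about 42° off the front. I'll continue the stroke.

Call:
step_arm([
  {"slide":[0,2,0],"dr":[0,0,0],"jaw":14},
  {"slide":[0,4,0],"dr":[0,0,0],"jaw":14},
  {"slide":[0,6,0],"dr":[0,0,0],"jaw":14},
  {"slide":[0,8,0],"dr":[0,0,0],"jaw":14},
  {"slide":[0,10,0],"dr":[0,0,0],"jaw":14},
  {"slide":[0,12,0],"dr":[0,0,0],"jaw":14},
  {"slide":[0,14,0],"dr":[0,0,0],"jaw":14},
  {"slide":[0,16,0],"dr":[0,0,0],"jaw":14},
])

```text
clock: 17.35
position: [554.5, -113.1, 35.6]
ee_rot: [0.021, 1.0, 0.0, -0.003]
contact_force: [-5.1, 0.7, 0.9]
gripper_width: 13.9
grasp_force: 0.0
```

```bash
cat >> lid.py <<'E'
def meas(x0=610,y0=-125):
    w=lid(x0,y0); hsv=cv2.cvtColor(w,cv2.COLOR_BGR2HSV); g=hsv[...,2]
    c=cv2.HoughCircles(cv2.medianBlur(g,5),cv2.HOUGH_GRADIENT,2,400,param1=60,param2=20,minRadius=165,maxRadius=179)[0,0]
    yy,xx=np.mgrid[:560,:560]; m=((g>165)&(np.hypot(xx-c[0],yy-c[1])<163)).astype(np.uint8)
    n,L,S,C=cv2.connectedComponentsWithStats(m); k=1+np.argmax(S[1:,4]); 
    pts=np.argwhere(L==k)[:,::-1].astype(np.float32); mu,ev=cv2.PCACompute(pts,None); d=mu[0]-c[:2]; e=ev[0]*np.sign(ev[0]@d)
    a=lambda v:np.degrees(np.arctan2(v[0],v[1]))+2.5
    print("centre",x0+70-c[1]/4,y0+70-c[0]/4,"r",c[2]/4,"tab px",S[k,4],"dist",np.hypot(*d)/4,"label right of front: centroid %.1f axis %.1f"%(a(d),a(e)))
    return w
E
python3 - <<'E'
from lid import *
show();w=meas(610,-115);cv2.imwrite("pics/l3.png",w)
E
```

```text
t 17.35 p [ 554.49 -113.14   35.56] tx ang 177.57 tz [-0.01  0.   -1.  ] F [-5.15  0.73  0.86] w 13.9
centre 616.25 -113.75 r 43.9 tab px 3990 dist 26.187883 label right of front: centroid 41.1 axis 48.4
```

View pics/l3.png

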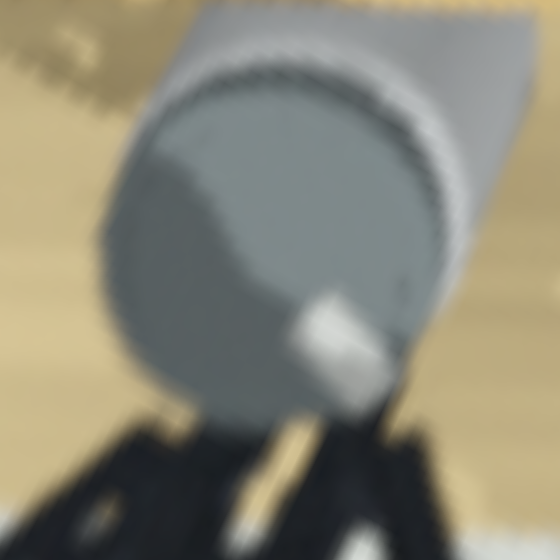

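The lid centre is about (275,257) and the tab centre about (343,352), giving about 39° off the front. The tub has moved left with the finger, so I'll go on a little firmer.

Call:
step_arm([
  {"slide":[-0.3,2,0],"dr":[0,0,0],"jaw":14},
  {"slide":[-0.6,4,0],"dr":[0,0,0],"jaw":14},
  {"slide":[-0.9,6,0],"dr":[0,0,0],"jaw":14},
  {"slide":[-1,8,0],"dr":[0,0,0],"jaw":14},
  {"slide":[-1,10,0],"dr":[0,0,0],"jaw":14},
  {"slide":[-1,12,0],"dr":[0,0,0],"jaw":14},
  {"slide":[-1,14,0],"dr":[0,0,0],"jaw":14},
  {"slide":[-1,16,0],"dr":[0,0,0],"jaw":14},
])

```text
clock: 18.4
position: [555.1, -97.6, 35.3]
ee_rot: [0.022, 1.0, -0.0, -0.005]
contact_force: [-6.8, -1.1, 0.6]
gripper_width: 14.0
grasp_force: 0.0
```

```bash
cat >> lid.py <<'E'
def meas2(x0=610,y0=-125,z=86,im=None,save=None):
    # fit: lid circle radius 43 mm (Hough), tab template 14 mm x 21.5 mm by angle search on the rectified view
    w=lid(x0,y0); g=cv2.cvtColor(w,cv2.COLOR_BGR2GRAY).astype(float)
    c=cv2.HoughCircles(cv2.medianBlur(g.astype(np.uint8),5),cv2.HOUGH_GRADIENT,2,400,param1=60,param2=20,minRadius=165,maxRadius=179)[0,0]
    best=[]
    yy,xx=np.mgrid[:560,:560]
    for a in np.arange(-30,80,1.):
        for dx in range(-20,21,4):
            for dy in range(-28,29,4):
                t=np.radians(a-2.5); X=(xx-c[0]-dx)[::4,::4];Y=(yy-c[1]-dy)[::4,::4]
                r=X*np.sin(t)+Y*np.cos(t); q=X*np.cos(t)-Y*np.sin(t); G=g[::4,::4]
                ins=(abs(q)<28)&(r>88)&(r<165); out=(abs(q)<48)&(r>60)&(r<165)&~((abs(q)<32)&(r>80))
                best.append((G[ins].mean()-G[out].mean()-G[ins].std()-0.5*G[out].std(),a,dx/4,dy/4))
    best.sort(reverse=True); print("centre",x0+70-c[1]/4,y0+70-c[0]/4,"best",np.array(best[:4]))
    if save: cv2.imwrite(save,w)
E
python3 - <<'E'
from lid import *
show();meas(610,-108);meas2(610,-108,save="pics/l4.png")
E
```

```text
t 18.40 p [555.06 -97.58  35.34] tx ang 177.50 tz [-0.01 -0.   -1.  ] F [-6.82 -1.05  0.62] w 14.0
centre 617.75 -106.25 r 44.45 tab px 3473 dist 25.793703 label right of front: centroid 28.2 axis 33.1
centre 545.25 -97.25 best [[41.95 49.   -2.   -6.  ]
 [  nan 49.   -2.   -5.  ]
 [  nan 49.   -2.   -4.  ]
 [  nan 49.   -2.   -3.  ]]lid.py:34: RuntimeWarning: Mean of empty slice.
  best.append((G[ins].mean()-G[out].mean()-G[ins].std()-0.5*G[out].std(),a,dx/4,dy/4))
  ret = ret.dtype.type(ret / rcount)
  ret = _var(a, axis=axis, dtype=dtype, out=out, ddof=ddof,
  arrmean = um.true_divide(arrmean, div, out=arrmean,
  ret = ret.dtype.type(ret / rcount)
```

Call:
step_arm([
  {"slide":[5,0,0],"dr":[0,0,0],"jaw":14},
  {"slide":[9,-6,0],"dr":[0,0,0],"jaw":14},
  {"slide":[9,-22,0],"dr":[0,0,0],"jaw":14},
  {"slide":[8,-30,0],"dr":[0,0,0],"jaw":14},
  {"slide":[5,-30,0],"dr":[0,0,0],"jaw":14},
  {"slide":[3,-30,0],"dr":[0,0,0],"jaw":14},
  {"slide":[1.5,-30,0],"dr":[0,0,0],"jaw":14},
  {"slide":[0.5,-30,0],"dr":[0,0,0],"jaw":14},
])

```text
clock: 19.5
position: [554.3, -127.4, 36.2]
ee_rot: [0.021, 1.0, -0.0, -0.004]
contact_force: [-7.5, -2.4, 3.1]
gripper_width: 14.3
grasp_force: 0.0
```

Call:
step_arm([
  {"slide":[0,2,0],"dr":[0,0,0],"jaw":14},
  {"slide":[0,4,0],"dr":[0,0,0],"jaw":14},
  {"slide":[0,7,0],"dr":[0,0,0],"jaw":14},
  {"slide":[0,10,0],"dr":[0,0,0],"jaw":14},
  {"slide":[0,13,0],"dr":[0,0,0],"jaw":14},
  {"slide":[0,16,0],"dr":[0,0,0],"jaw":14},
  {"slide":[0,18,0],"dr":[0,0,0],"jaw":14},
  {"slide":[0,20,0],"dr":[0,0,0],"jaw":14},
])

```text
clock: 20.5
position: [553.7, -107.5, 35.7]
ee_rot: [0.021, 1.0, -0.0, -0.005]
contact_force: [-7.3, -1.2, 1.0]
gripper_width: 14.2
grasp_force: 0.0
```

Run:
```python
from lid import *
show();cv2.imwrite("pics/l5.png",meas(610,-98))
```

```text
t 20.50 p [ 553.7  -107.54   35.65] tx ang 177.57 tz [-0.01 -0.   -1.  ] F [-7.27 -1.18  1.  ] w 14.2
centre 596.25 -97.75 r 42.8 tab px 2354 dist 32.381203 label right of front: centroid 28.9 axis -27.9
```

```bash
python3 - <<'E'
s=open("lid.py").read()
s=s.replace("2,400,param1=60,param2=20,minRadius=165,maxRadius=179)[0,0]\n    yy,xx=np.mgrid[:560,:560]; m=","2,3,param1=60,param2=8,minRadius=168,maxRadius=178)[0]\n    c=c[abs(x0+70-c[:,1]/4-617)<2][:5]; print('circ y',y0+70-c[:,0]/4); c=np.median(c,0)\n    yy,xx=np.mgrid[:560,:560]; m=",1)
open("lid.py","w").write(s)
E
python3 - <<'E'
from lid import *
show();cv2.imwrite("pics/l5.png",meas(610,-98))
# replay on saved pictures
import lid
for n,y in(("l3",-115),("l4",-108)):
    im=cv2.imread(f"pics/{n}.png"); lid.lid=lambda *a:im
    try: lid.meas(610,y)
    except Exception as e: print(e)
E
```

```text
t 20.55 p [ 553.7  -107.2    35.49] tx ang 177.57 tz [-0.01  0.   -1.  ] F [-8.41  0.63  1.57] w 14.2
circ y [-95.75 -94.75 -96.25 -94.75 -95.75]Traceback (most recent call last):
  File "<stdin>", line 2, in <module>
  File "lid.py", line 18, in meas
    n,L,S,C=cv2.connectedComponentsWithStats(m); k=1+np.argmax(S[1:,4]);
                                                     ~~~~~~~~~^^^^^^^^^
    return _wrapfunc(a, 'argmax', axis=axis, out=out, **kwds)
    return bound(*args, **kwds)
ValueError: attempt to get argmax of an empty sequence
```

View pics/l5.png

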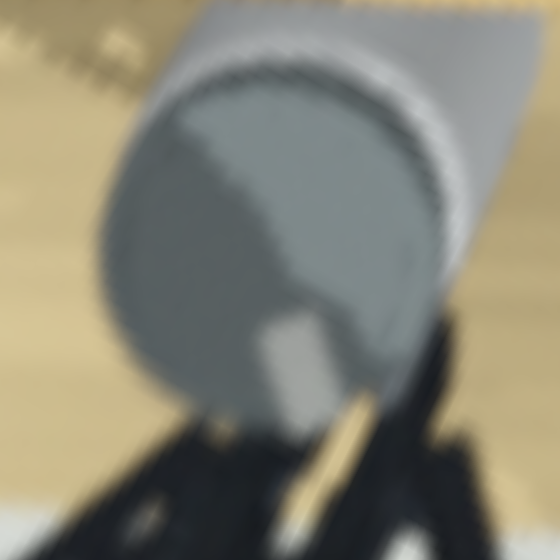

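The lid centre is (275,257) and the tab centre (302,372), so about 17° remain. That is roughly 27 mm of finger travel.

Call:
step_arm([
  {"slide":[0,2,0],"dr":[0,0,0],"jaw":14},
  {"slide":[0,5,0],"dr":[0,0,0],"jaw":14},
  {"slide":[0,8,0],"dr":[0,0,0],"jaw":14},
  {"slide":[0,11,0],"dr":[0,0,0],"jaw":14},
  {"slide":[0,14,0],"dr":[0,0,0],"jaw":14},
  {"slide":[0,17,0],"dr":[0,0,0],"jaw":14},
  {"slide":[0,20,0],"dr":[0,0,0],"jaw":14},
  {"slide":[-0.3,22,0],"dr":[0,0,0],"jaw":14},
])

```text
clock: 21.6
position: [555.4, -85.2, 35.3]
ee_rot: [0.021, 1.0, -0.0, -0.005]
contact_force: [-7.2, 0.1, 1.2]
gripper_width: 13.9
grasp_force: 0.0
```

Call:
step_arm([
  {"slide":[-0.3,1,0],"dr":[0,0,0],"jaw":14},
  {"slide":[-0.3,2,0],"dr":[0,0,0],"jaw":14},
  {"slide":[-0.3,3,0],"dr":[0,0,0],"jaw":14},
  {"slide":[-0.3,4,0],"dr":[0,0,0],"jaw":14},
  {"slide":[-0.3,5,0],"dr":[0,0,0],"jaw":14},
  {"slide":[-0.3,5,0],"dr":[0,0,0],"jaw":14},
  {"slide":[-0.3,5,0],"dr":[0,0,0],"jaw":14},
  {"slide":[-0.3,5,0],"dr":[0,0,0],"jaw":14},
])

```text
clock: 22.6
position: [556.1, -80.2, 35.3]
ee_rot: [0.021, 1.0, -0.0, -0.004]
contact_force: [-6.8, 1.3, 0.1]
gripper_width: 14.0
grasp_force: 0.6
```

Call:
step_arm([
  {"slide":[6,0,0],"dr":[0,0,0],"jaw":14},
  {"slide":[20,0,0],"dr":[0,0,0],"jaw":14},
  {"slide":[50,0,0],"dr":[0,0,0],"jaw":14},
  {"slide":[80,0,-20],"dr":[0,0,0],"jaw":14},
  {"slide":[110,0,-60],"dr":[0,0,0],"jaw":14},
  {"slide":[130,-25,-110],"dr":[0,0,0],"jaw":14},
  {"slide":[135,-60,-150],"dr":[0,0,0],"jaw":14},
  {"slide":[135,-110,-180],"dr":[0,0,0],"jaw":14},
])

```text
clock: 23.6
position: [420.5, -184.9, 219.6]
ee_rot: [0.02, 1.0, -0.0, 0.003]
contact_force: [1.0, -0.0, -0.8]
gripper_width: 13.9
grasp_force: 0.0
```

Call:
step_arm([
  {"slide":[10,-55,0],"dr":[0,0,0],"jaw":14},
  {"slide":[20,-110,0],"dr":[0,0,0],"jaw":14},
  {"slide":[25,-165,0],"dr":[0,0,0],"jaw":14},
  {"slide":[30,-215,0],"dr":[0,0,0],"jaw":14},
  {"slide":[30,-260,0],"dr":[0,0,0],"jaw":14},
  {"slide":[30,-260,0],"dr":[0,0,0],"jaw":14},
  {"slide":[30,-260,0],"dr":[0,0,0],"jaw":14},
  {"slide":[30,-260,0],"dr":[0,0,0],"jaw":14},
])

```text
clock: 24.6
position: [380.0, -442.0, 217.2]
ee_rot: [0.02, 1.0, -0.0, 0.0]
contact_force: [-0.2, 0.0, 0.7]
gripper_width: 13.7
grasp_force: 0.0
```

Run:
```python
from lid import *
show()
a=lid(610,-85,"top");b=lid(610,-85,"scene")
cv2.imwrite("pics/fa.png",a);cv2.imwrite("pics/fb.png",b)
o=np.hstack([cv2.convertScaleAbs(a,alpha=1.6),b]); cv2.imwrite("pics/l6.png",cv2.resize(o,(800,400),interpolation=cv2.INTER_AREA))
```

```text
t 24.60 p [ 380.04 -441.98  217.19] tx ang 177.69 tz [ 0. -0. -1.] F [-0.18  0.05  0.73] w 13.7
```

View pics/l6.png

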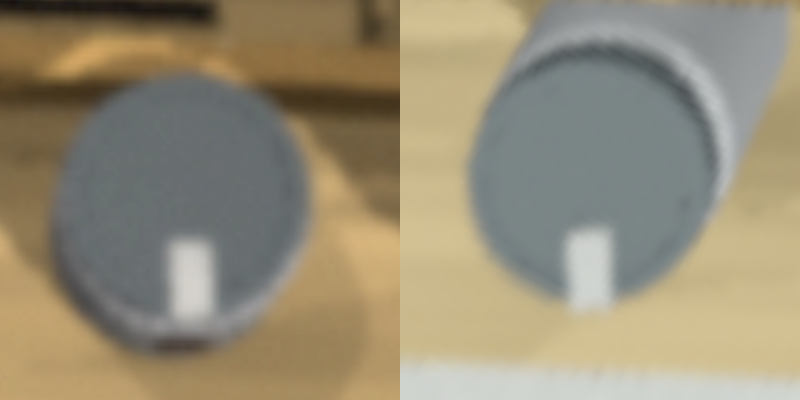

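Left panel (top camera): lid centre about (185,197), tab centre (191,280). Right panel (scene camera): lid centre about (593,180), tab centre (590,268). The label is nearly square, so I'll check it numerically.

Run:
```python
from h import *
for n in("fa","fb"):
    im=cv2.imread(f"pics/{n}.png");g=cv2.cvtColor(im,cv2.COLOR_BGR2GRAY)
    roi=np.zeros_like(g);roi[325:425,220:320]=1
    v=g[330:425,225:315]; t,_=cv2.threshold(v.copy(),0,1,cv2.THRESH_OTSU)
    m=((g>t)&(roi>0)).astype(np.uint8)
    rows=[(r,np.mean(np.flatnonzero(m[r]))) for r in range(348,422) if 35<m[r].sum()<75]
    k=np.polyfit(*np.array(rows).T,1)[0]
    # lid centre column from width of the dark disc at its widest rows (colour vs wood: saturation)
    s=cv2.cvtColor(im,cv2.COLOR_BGR2HSV)[...,1]; e=[]
    for r in range(200,300,5):
        d=np.flatnonzero(s[r]<75); e.append((d.min(),d.max()))
    print(n,t,len(rows),"axis deg",np.degrees(np.arctan(k))+2.5,"tabc",np.mean([c for _,c in rows]),"disc",np.median(e,0),np.median(np.mean(e,1)))
```

```text
fa 102.0 74 axis deg 5.4802535970647295 tabc 267.77702702702703 disc [ 78.5 436. ] 256.5
fb 175.0 74 axis deg 5.35288319084847 tabc 265.18918918918916 disc [ 84. 477.] 279.75
```

Both views give about 5° of remaining turn. That is inside the 10° limit, but one small nudge of about 8 mm will add margin.

Call:
step_arm([
  {"slide":[-5,50,0],"dr":[0,0,0],"jaw":14},
  {"slide":[-10,105,0],"dr":[0,0,0],"jaw":14},
  {"slide":[-20,160,0],"dr":[0,0,0],"jaw":14},
  {"slide":[-30,215,0],"dr":[0,0,0],"jaw":14},
  {"slide":[-30,260,0],"dr":[0,0,0],"jaw":14},
  {"slide":[-30,310,0],"dr":[0,0,0],"jaw":14},
  {"slide":[-30,350,0],"dr":[0,0,0],"jaw":14},
  {"slide":[-30,366,0],"dr":[0,0,0],"jaw":14},
])

```text
clock: 25.7
position: [424.9, -76.4, 217.3]
ee_rot: [0.019, 1.0, 0.0, 0.001]
contact_force: [0.1, -0.7, -0.5]
gripper_width: 14.0
grasp_force: 0.0
```

Call:
step_arm([
  {"slide":[0,0,40],"dr":[0,0,0],"jaw":14},
  {"slide":[-10,0,85],"dr":[0,0,0],"jaw":14},
  {"slide":[-30,0,130],"dr":[0,0,0],"jaw":14},
  {"slide":[-50,0,165],"dr":[0,0,0],"jaw":14},
  {"slide":[-80,0,180],"dr":[0,0,0],"jaw":14},
  {"slide":[-105,0,180],"dr":[0,0,0],"jaw":14},
  {"slide":[-118,0,180],"dr":[0,0,0],"jaw":14},
  {"slide":[-124,0,180],"dr":[0,0,0],"jaw":14},
])

```text
clock: 26.7
position: [549.3, -83.5, 37.1]
ee_rot: [0.021, 1.0, 0.0, 0.0]
contact_force: [-0.7, -0.3, 0.1]
gripper_width: 13.8
grasp_force: 0.0
```

```bash
python3 st.py 556 -83 35
```

```text
t 26.70 p [549.31 -83.51  37.13] tx ang 177.63 tz [ 0.  0. -1.] F [-0.74 -0.35  0.09] w 13.8
tool slide [-6.66  0.78  2.13]
```

Call:
step_arm([
  {"slide":[-3,0,0],"dr":[0,0,0],"jaw":14},
  {"slide":[-5,0,0],"dr":[0,0,0],"jaw":14},
  {"slide":[-6.5,0,0],"dr":[0,0,0],"jaw":14},
  {"slide":[-7.5,0,0],"dr":[0,0,0],"jaw":14},
  {"slide":[-8.2,0,0],"dr":[0,0,0],"jaw":14},
  {"slide":[-8.8,0,0],"dr":[0,0,0],"jaw":14},
  {"slide":[-9.2,0,0],"dr":[0,0,0],"jaw":14},
  {"slide":[-9.5,0,0],"dr":[0,0,0],"jaw":14},
])

```text
clock: 27.7
position: [555.7, -84.3, 36.6]
ee_rot: [0.021, 1.0, -0.0, -0.003]
contact_force: [-8.0, 2.1, 5.9]
gripper_width: 14.1
grasp_force: 3.1
```

Call:
step_arm([
  {"slide":[0,1.5,0],"dr":[0,0,0],"jaw":14},
  {"slide":[0,3,0],"dr":[0,0,0],"jaw":14},
  {"slide":[0,4.5,0],"dr":[0,0,0],"jaw":14},
  {"slide":[0,6,0],"dr":[0,0,0],"jaw":14},
  {"slide":[0,7.5,0],"dr":[0,0,0],"jaw":14},
  {"slide":[0,8.5,0],"dr":[0,0,0],"jaw":14},
  {"slide":[0,8.5,0],"dr":[0,0,0],"jaw":14},
  {"slide":[0,8.5,0],"dr":[0,0,0],"jaw":14},
])

```text
clock: 28.7
position: [556.4, -76.1, 35.9]
ee_rot: [0.021, 1.0, -0.0, -0.003]
contact_force: [-5.4, 0.3, 1.1]
gripper_width: 13.9
grasp_force: 1.3
```

Call:
step_arm([
  {"slide":[6,0,0],"dr":[0,0,0],"jaw":14},
  {"slide":[20,0,0],"dr":[0,0,0],"jaw":14},
  {"slide":[50,0,0],"dr":[0,0,0],"jaw":14},
  {"slide":[80,0,-20],"dr":[0,0,0],"jaw":14},
  {"slide":[110,0,-60],"dr":[0,0,0],"jaw":14},
  {"slide":[130,-25,-110],"dr":[0,0,0],"jaw":14},
  {"slide":[135,-60,-150],"dr":[0,0,0],"jaw":14},
  {"slide":[135,-110,-180],"dr":[0,0,0],"jaw":14},
])

```text
clock: 29.7
position: [419.3, -180.5, 219.6]
ee_rot: [0.02, 1.0, -0.0, 0.003]
contact_force: [1.4, -0.6, -0.5]
gripper_width: 14.0
grasp_force: 0.0
```

Call:
step_arm([
  {"slide":[10,-55,0],"dr":[0,0,0],"jaw":14},
  {"slide":[20,-110,0],"dr":[0,0,0],"jaw":14},
  {"slide":[25,-165,0],"dr":[0,0,0],"jaw":14},
  {"slide":[30,-215,0],"dr":[0,0,0],"jaw":14},
  {"slide":[30,-260,0],"dr":[0,0,0],"jaw":14},
  {"slide":[30,-260,0],"dr":[0,0,0],"jaw":14},
  {"slide":[30,-260,0],"dr":[0,0,0],"jaw":14},
  {"slide":[30,-260,0],"dr":[0,0,0],"jaw":14},
])

```text
clock: 30.7
position: [378.7, -437.5, 217.2]
ee_rot: [0.02, 1.0, -0.0, 0.0]
contact_force: [-0.2, 0.3, 0.6]
gripper_width: 14.1
grasp_force: 0.0
```

Run:
```python
from lid import *
show()
for n in("top","scene"):
    im=lid(610,-81,n);g=cv2.cvtColor(im,cv2.COLOR_BGR2GRAY)
    t=102 if n=="top" else 175
    m=(g>t)&(cv2.cvtColor(im,cv2.COLOR_BGR2HSV)[...,1]<60)
    m[:,:210]=0;m[:,330:]=0
    rows=[(r,np.mean(np.flatnonzero(m[r]))) for r in range(348,422) if 35<m[r].sum()<75]
    k=np.polyfit(*np.array(rows).T,1)[0]
    print(n,len(rows),"axis deg",np.degrees(np.arctan(k))+2.5,"tab y",-11-np.mean([c for _,c in rows])/4)
```

```text
t 30.70 p [ 378.71 -437.46  217.16] tx ang 177.68 tz [ 0. -0. -1.] F [-0.19  0.29  0.63] w 14.1
top 74 axis deg 0.9717679670679911 tab y -76.01858108108108
scene 74 axis deg -0.776347731426398 tab y -75.39358108108108
```

The label is now within about 1° of square, so I'm handing it in.

```bash
python3 -c "
from bench import arm
print(arm.job_done())"
```

```text
the job is handed in; nothing more can be done
None
```

The lid is pressed shut, the tub was pushed and rolled against the back rail, and its label faces front to within about 1° in both camera views; I handed the job in at about 31 s, and it returned no verdict.

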